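# Refit the throat plate of a mini table saw and set its fence

## Task

Get the little table saw ready to rip a 5 mm strip. Slide the rip fence out of the way and refit the loose throat plate: hook its tongue under the rear lip of the throat, then push its front edge down until it snaps in flush with the table. Only then bring the fence up until it touches the blade and back it off to leave a 5 mm gap; leave the offcut, glue bottle and pencil where they are.

Things in the scene. Friction and masses are not known exactly. Their poses are not given: they have to be found in the camera images.
- mini_saw: Hobby table saw, fixed, yaw varies. Origin: centre of its base on the bench; x to its rear, y to its left, z up. Grey housing; aluminium table 80 mm high, x -90 to 80, y -75 to 75. Fence guide bar along the front to x -104. Blade: 3 mm thick disc in the plane y 15, centre x 0, stands 11 mm above the table over x -23 to 23.
- throat (a point): Centre of the table's open throat, level with the table top; axes as the saw's. Opening x -51 to 51, y -24 to 24 mm from here, hollow below. Its rear rim is a lip 4 mm thick with a pocket 12 mm deep (in x) beneath. Two ledges 6 mm down, 6 mm wide along both sides from x -46 to 46, carry the plate. A spring catch sits below the front rim.
- throat_plate: Loose steel plate 100 x 44 x 6 mm, 0.14 kg. Origin: centre of its underside; x to its rear edge, z up. Slot for the blade 9 mm wide, x -33 to 40, on the middle line. Tongue at the rear: 26 mm wide, 4 mm thick under the underside, 9 mm beyond the edge. Prong under the front (x -43): 20 mm wide, down to 16 mm below the underside; on the bench it props the front edge up, about 6.7 degrees.
- plate_front (a point): Middle of the plate's front top edge (plate x -50, 6 mm above the underside). Tilted about 15 degrees, rear edge in the throat 10 mm short of the lip, the plate can stand with its prong on the front rim; pushed back it drops in. Hooked but not yet snapped in, this edge stands about 13 mm above the table; some 10 N down near it drives the prong past the catch.
- plate_rear (a point): Middle of the plate's rear top edge (plate x 50, 6 mm above the underside).
- tongue_tip (a point): End of the plate's tongue (plate x 59, 2 mm below the underside). With the plate home it lies under the rear lip, 59 mm behind the throat's centre and 8 mm below the table top.
- rip_fence (a joint): Rip fence sliding on the saw's front guide bar, m: 0 = its face touches the blade (end stop), growing to 0.060 as it slides to the saw's right (-y). Bar 16 mm wide, 28 mm high, the full depth of the table, 2.2 mm above it; its face lies 1.5 mm + the joint value to the right of the blade's plane. Drag 2 N. At the start it overhangs the throat.
- fence_knob (a point): Black upright knob on the fence's head at the saw's front, 18 mm across; this point is on its axis, 34 mm above the table, where to hold it. Knob from 24 to 48 mm above the table; the head below it is 34 mm wide and ends 10 mm above the table; the fence bar begins 14 mm behind this point.
- beech_offcut: Bystander: beech offcut 49 x 55 x 22 mm at the front left of the bench. Origin: centre of its underside.
- glue_bottle_near: Bystander: standing glue bottle with a red nozzle, 57 mm across, 165 mm high, behind the loose plate. Origin: centre of its underside.
- pencil_loose: Bystander: carpenter's pencil 132 mm long lying behind the vice. Origin: its middle.

How it is judged:
On the way, in this order (a step that is already met when the one before it is completed fails the run):
1. the throat plate is home: tongue under the rear lip, both ends flush with the table, let go (z of plate_front in the frame of mini_saw between 0.078 and 0.0818 m and z of plate_rear in the frame of mini_saw between 0.078 and 0.0818 m and x of tongue_tip in the frame of mini_saw between 0.0545 and 0.065 m and contact force between the fingers and throat_plate below 0.05 N), for 0.2 s.
2. the fence touches the blade (value of joint rip_fence below 0.0015 m), for 0.05 s.
At the end, for the whole second after the job is handed in: The throat plate lies at rest with its tongue at least 3.5 mm under the rear lip and its front and rear top edges within 2 mm of the table top, and the fence stands 3 to 7.5 mm off the blade; the robot has let go (all of step 1 and value of joint rip_fence between 0.003 and 0.0075 m and linear speed of throat_plate below 0.02 m/s); the robot touches nothing.
It fails at once if the offcut is pushed more than 25 mm from its place (distance of beech_offcut from where it was at the start of the episode above 0.025 m).
It fails at once if the glue bottle is pushed more than 25 mm from its place (distance of glue_bottle_near from where it was at the start of the episode above 0.025 m).
It fails at once if the pencil is pushed more than 25 mm from its place (distance of pencil_loose from where it was at the start of the episode above 0.025 m).
It fails at once if the glue bottle is tipped over (angle between glue_bottle_near's own z axis and vertical above 0.5 rad).
It also fails if it takes over 69 s, if anything falls off the work surface, if the arm or the gripper's body presses on something with over 40 N, if the wrist force passes 120 N, or if a joint passes its speed limit or range.

## Robot

A 7-joint arm with a two-finger parallel gripper is mounted at the origin on a cart in front of the work surface, level with it; the furniture and walls round the work are solid. World frame = base frame: x ahead of the robot, y to its left, z up, the work surface at z = 0. Lengths are in m, angles in rad, forces in N, time in s.
With the tool pointing down it reaches from about 0.35 to 0.9 m from the base axis. Payload 7.2 kg.
Tool frame: the origin (TCP) lies on the mounting face of the last link; the fingertips stand 182 mm ahead of it and the grasp point (between the pads) lies 163 mm ahead of it; z points along the fingers, y is the line along which they close (so a half turn about z gives the same grasp; the last joint's range is limited). The gripper opens to 88 mm and grips with 3 to 60 N. Pads are 20 mm wide; open, the fingers measure 115 mm over their backs; the gripper's body (75 mm by 178 mm) begins 61 mm behind the grasp point.
Start: joints at [1.225, 0.411, -0.013, 1.596, 0.006, 1.134, -0.082], TCP at [0.171, -0.601, 0.405] pointing down, gripper open.
Joint ranges: [-2.95, 2.95], [-0.29, 1.99], [-1.47, 1.44], [0.14, 2.54], [-1.03, 4.17], [0.13, 1.85], [-2.86, 2.86]. Speed limits (rad/s): [2.39, 2.39, 3.01, 3.01, 3.14, 3.14, 3.14].

## Interface

Orientations are given as a rotation vector (axis times angle).
In Python, from plant import ctrl, move_gripper, readout, grab_frame, camera_model gives the robot as it stands. Calls block until the motion is done:
- ctrl.reach(position, orientation): joint-space move of the TCP to a pose.
- ctrl.move_straight(position, feed=0.15, ori=None, force_limit=None): straight line of the TCP; ori=None keeps the orientation; feed is the mean speed in m/s. With force_limit (N) it stops when the force on the tool has changed by that much, and returns True; else False.
- ctrl.goto_joints(angles): joint-space move.
- move_gripper(opening, newtons=None): opening from 0.0 (shut) to 1.0 (fully open); newtons is the grip in N (None keeps the last); returns when the fingers have stopped.
- ctrl.dwell(seconds).
- ctrl.ik(position, orientation): joint angles nearest the present ones, or None.
- readout.get_state(): the state.
- grab_frame(name): name is "scene" or "top" or "wrist"; returns (picture, depth): 420x560x3 uint8, red, green, blue; 420x560 float32, m along the optical axis (not along the pixel's ray), 0 where there is no reading.
- camera_model(name): a dict with "K" (3x3 intrinsics, pixels), "extrinsics" (4x4, takes a point from world to camera coordinates); the wrist camera has in their place "mount" (4x4, takes a point from camera to tool coordinates, whose origin is the TCP and whose axes are the flange's). Camera axes: x right, y up, looking along -z (the intrinsics and any distortion apply to the point x, -y, -z); pixel columns grow to the right and rows downward; lengths in m; the calibration is good to about 2 mm. A picture is of the moment at which its call begins: read the wrist's pose just before it. camera_model takes no time and is no camera call.
A pose or a line that the arm cannot do raises ctrl.PlanningError and nothing moves.
- ctrl.hand_in(): hands the job in; it is judged then, once.
The state is a dict: "time_s": time; "joints": joint angles; "joint_vel": joint speeds; "joint_efforts": joint torques, N m; "eef_pos": TCP position; "orientation": TCP orientation; "contact_force": force on the tool from outside, world axes, zero at the start; "wrist_torque": the same for the moment, N m; "finger_gap": opening from 0.0 (shut) to 1.0 (fully open); "finger_force": force on a finger pad.
Only numpy, scipy, OpenCV 4.12 (cv2) and the standard library are available. Lean on these libraries where they do the work, as an engineer would, in place of code of your own. Each camera call takes 0.05 s, during which the arm holds its last target. There are 200 camera calls.

## Working session

There is one attempt and no reset: what is moved stays moved. The work goes in short steps, each a Python script; the robot and the scene stay as the last script left them, time stands still between calls to the robot, and variables do not carry over. Pictures are saved under pics/ and viewed, at most 10 in all, crops included, and the job is handed in when it is done.

```bash
ls; mkdir -p pics; python3 - <<'E'
from plant import ctrl, move_gripper, readout, grab_frame, camera_model
import cv2,numpy as np
for n in ("scene","top"):
    p,d=grab_frame(n); cv2.imwrite(f"pics/{n}0.png",p[:,:,::-1]); np.save(f"{n}0.npy",d)
    m=camera_model(n); print(n,m)
print(camera_model("wrist")); print(readout.get_state())
E
```

```text
pics
scene {'K': array([[532.28898872,   0.        , 275.34691936],
       [  0.        , 532.28898872, 215.55464469],
       [  0.        ,   0.        ,   1.        ]]), 'extrinsics': array([[ 0.84560412, -0.53374102, -0.00861331, -0.38735134],
       [ 0.36277199,  0.56275192,  0.74276966, -0.34455255],
       [-0.39159948, -0.63121375,  0.66949164, -0.6902937 ],
       [ 0.        ,  0.        ,  0.        ,  1.        ]])}
top {'K': array([[421.47635265,   0.        , 272.26965589],
       [  0.        , 421.47635265, 212.80690746],
       [  0.        ,   0.        ,   1.        ]]), 'extrinsics': array([[-0.00247629, -0.99958516, -0.02869456,  0.16972928],
       [ 0.98944794, -0.0066061 ,  0.14473816, -0.55101561],
       [-0.14486767, -0.02803336,  0.98905383, -0.87200607],
       [ 0.        ,  0.        ,  0.        ,  1.        ]])}
{'K': array([[298.84940259,   0.        , 274.59677073],
       [  0.        , 298.84940259, 210.78459994],
       [  0.        ,   0.        ,   1.        ]]), 'mount': array([[ 4.51457186e-04,  9.63833803e-01,  2.66503654e-01,
         7.292
[... 291 characters left out ...]
s': array([ 1.22478226,  0.41180581, -0.01270858,  1.59694155,  0.00563351,
        1.13424453, -0.08219326]), 'joint_vel': array([-0.00035672, -0.00133557, -0.00011666, -0.00338876, -0.00037669,
        0.00046904,  0.00097683]), 'joint_efforts': array([ 1.78391849e-03, -5.89096892e+01,  6.43799510e-01, -2.91707915e+01,
       -5.36915974e-02,  1.44859953e-02,  1.67496847e-05]), 'eef_pos': array([ 0.17133439, -0.60086999,  0.40390949]), 'orientation': array([-3.11000920e+00, -4.34868691e-01,  4.92894882e-04]), 'contact_force': array([ 1.34700837, -0.27882423, -0.65340941]), 'wrist_torque': array([ 0.04584538,  0.05957201, -0.0087981 ]), 'finger_force': 0.0, 'finger_gap': 0.9998680665264152}
```

View pics/scene0.png

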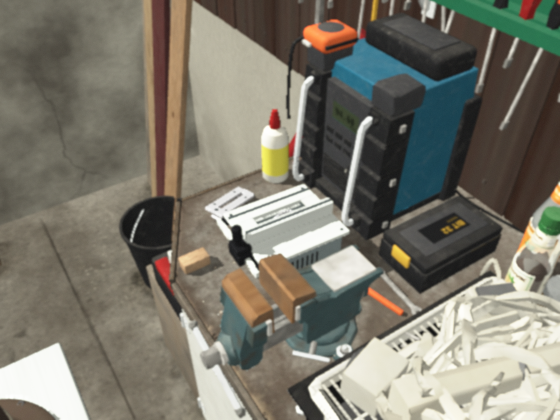

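View pics/top0.png

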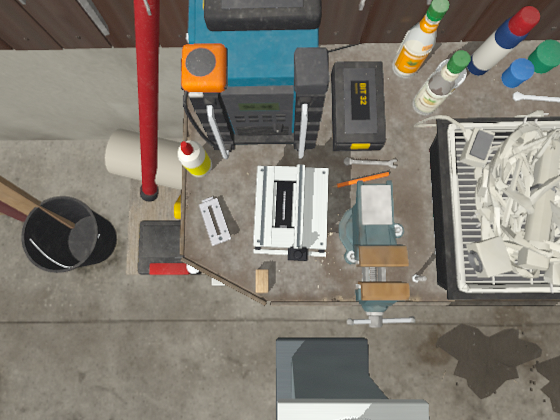

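The scene view shows the saw at about (290,225), the plate at (230,203) and the glue bottle at (275,150). In the top view the saw is at (292,210), the knob at (298,254), the plate at (215,220), the offcut at (262,280), the glue nozzle at (187,148) and the pencil at (362,180). Next I'll take rough positions from depth.

```bash
cat > h.py <<'E'
from plant import ctrl, move_gripper, readout, grab_frame, camera_model
import cv2,numpy as np
from scipy.spatial.transform import Rotation as R
def cloud(n,d,ext=None):
    m=camera_model(n);K=m["K"]
    v,u=np.mgrid[:d.shape[0],:d.shape[1]]
    P=np.stack([(u-K[0,2])/K[0,0]*d,-(v-K[1,2])/K[1,1]*d,-d,np.ones_like(d)],-1)
    T=np.linalg.inv(m["extrinsics"]) if ext is None else ext
    W=(P@T.T)[...,:3]; W[d<=0]=np.nan
    return W
def wrist(name):
    s=readout.get_state(); p,d=grab_frame("wrist")
    T=np.eye(4);T[:3,:3]=R.from_rotvec(s["orientation"]).as_matrix();T[:3,3]=s["eef_pos"]
    T=T@camera_model("wrist")["mount"]
    W=cloud("wrist",d,T); cv2.imwrite(f"pics/{name}.png",p[:,:,::-1]); np.savez(f"{name}.npz",p=p,W=W,T=T)
    return p,W,T
E
python3 - <<'E'
from h import *
d=np.load("top0.npy");W=cloud("top",d)
for n,(u,v) in dict(knob=(298,254),plateTL=(203,200),platecentre=(215,220),tableTL=(262,170),tableBL=(257,248),tableTR=(325,170),tableBR=(322,250),off=(262,280),glue=(187,148),cap=(200,160),pencil=(362,180),bar=(305,200),bench=(235,260)).items(): print(n,W[v,u].round(4))
z=W[...,2]
for n,lo,hi,box in (("table",.074,.086,(240,150,340,265)),("plate",.006,.03,(190,185,240,250))):
    m=np.zeros(z.shape,bool);a,b,c,e=box;m[b:e,a:c]=True
    m&=(z>lo)&(z<hi); Q=W[m][:,:2]; print(n,len(Q),cv2.minAreaRect((Q*1000).astype(np.float32)),np.median(z[m]))
i=cv2.imread("pics/top0.png")[150:270,185:340];cv2.imwrite("pics/c.png",cv2.resize(i,None,fx=5,fy=5,interpolation=cv2.INTER_CUBIC))
E
```

```text
knob [0.4585 0.1152 0.1271]
plateTL [0.5878 0.3262 0.0051]
platecentre [ 0.5425  0.299  -0.0014]
tableTL [0.6375 0.1876 0.0815]
tableBL [0.4738 0.1982 0.0734]
tableTR [0.6367 0.0549 0.0794]
tableBR [0.4692 0.0638 0.0717]
off [0.4076 0.1904 0.0225]
glue [0.6648 0.3307 0.1541]
cap [0.6541 0.3148 0.1047]
pencil [ 0.607  -0.0155  0.1129]
bar [0.5729 0.0978 0.0798]
bench [ 0.4517  0.2523 -0.0008]
table 4331 ((563.6199340820312, 126.7900390625), (150.07093811035156, 227.97454833984375), 87.19270324707031) 0.08059625562696959
plate 753 ((541.0391235351562, 293.6649475097656), (108.98455047607422, 73.36543273925781), 5.261391639709473) 0.017607182344853145
```

View pics/c.png

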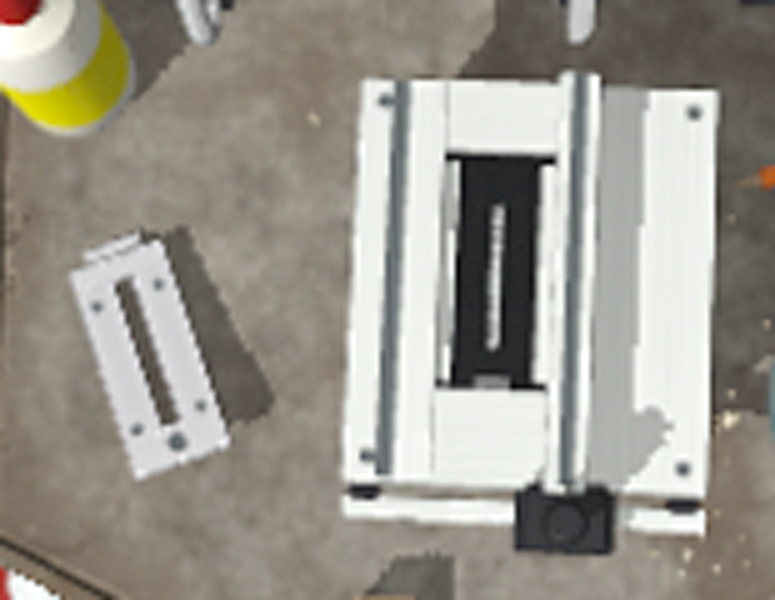

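The crop shows the fence bar at column 578 overlapping the throat's right side, the knob at (565,515) and the plate centred near (150,360) with its tongue to the rear and yawed to the left. Now close views with the wrist camera.

```bash
python3 - <<'E'
from h import *
o=np.array([np.pi,0,0])
ctrl.reach([.545,.127,.36],o); ctrl.dwell(.3); wrist("w1")
ctrl.reach([.53,.28,.28],o); ctrl.dwell(.3); wrist("w2")
print(readout.get_state()["time_s"],readout.get_state()["eef_pos"])
E
```

```text
4.4083 [0.53061024 0.27890308 0.28056279]
```

View pics/w1.png

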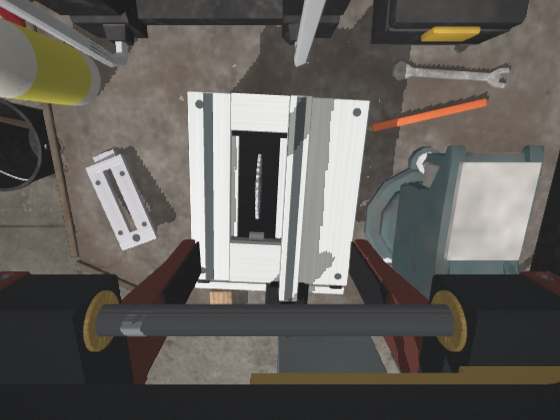

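View pics/w2.png

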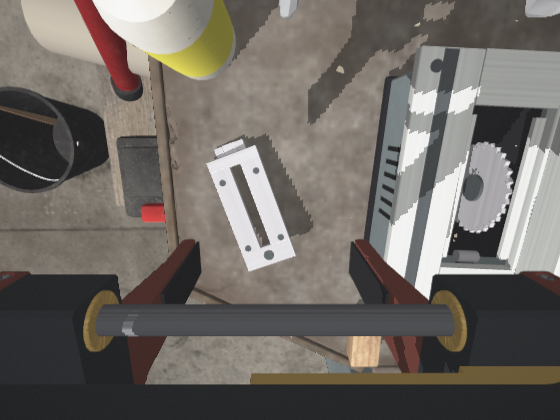

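The first wrist view has the table corners at (189,92) and (368,100), the throat over (232-283, 131-240) and the blade at column 258. The second has the plate corners at about (208,163), (257,146), (295,258) and (249,270).

```bash
cat >> h.py <<'E'
def px(n,T,uv,z):
    K=camera_model(n)["K"]; uv=np.atleast_2d(np.array(uv,float))
    r=np.c_[(uv[:,0]-K[0,2])/K[0,0],-(uv[:,1]-K[1,2])/K[1,1],-np.ones(len(uv))]@T[:3,:3].T
    return T[:3,3]+r*((z-T[2,3])/r[:,2])[:,None]
E
python3 - <<'E'
from h import *
for n in ("w1","w2"):
    f=np.load(n+".npz");W=f["W"];p=f["p"];T=f["T"];print(n,W.shape, T[:3,3])
    if n=="w1":
        print("corners",px("wrist",T,[(189,92),(368,100)],.08).round(4).tolist())
        print("throat corners RL,FL,",px("wrist",T,[(232,131),(231,239)],.08).round(4).tolist())
        print("blade ends",px("wrist",T,[(260,155),(257,219)],.09).round(4).tolist())
        z=W[...,2]; print("tbl z",np.nanmedian(z[100:280,195:230]),"bench",np.nanmedian(z[150:200,165:180]))
        # left edge / rear edge from depth mask
        m=(abs(z-.08)<.008)
        L=[(v,np.where(m[v,150:240])[0].min()+150) for v in range(105,240,3) if m[v,150:240].any()]
        E=px("wrist",T,[(u-.5,v) for v,u in L],.08)
        a=np.polyfit(E[:,0],E[:,1],1); print("left edge slope",a, "res",np.std(E[:,1]-np.polyval(a,E[:,0])))
        Rr=[(np.where(m[70:140,u])[0].min()+70,u) for u in list(range(195,280,3))+list(range(315,362,3)) if m[70:140,u].any()]
        E=px("wrist",T,[(u,v-.5) for v,u in Rr],.08)
        b=np.polyfit(E[:,1],E[:,0],1); print("rear edge slope",b,"res",np.std(E[:,0]-np.polyval(b,E[:,1])))
        # throat left edge: bright->dark
        g=cv2.cvtColor(p,cv2.COLOR_RGB2GRAY).astype(int)
        for v in (150,180,210): print(v,g[v,224:292].tolist())
    else:
        x=[(208,163),(257,146),(295,258),(249,270)]
        Q=px("wrist",T,x,[0]) if 0 else np.array([px("wrist",T,[q],z)[0] for q,z in zip(x,(.0112,.0112,.0229,.0229))])
        print("plate",Q.round(4).tolist(), "depthz",[W[v,u].round(4).tolist() for u,v in ((235,170),(267,253),(225,200),(280,235))])
        c=Q.mean(0); ax=(Q[0]+Q[1]-Q[2]-Q[3])/2; print(c,np.linalg.norm(ax),np.degrees(np.arctan2(ax[1],ax[0])),np.linalg.norm(Q[0]-Q[1]),np.linalg.norm(Q[2]-Q[3]))
E
```

```text
w1 (420, 560, 3) [0.61816095 0.12613895 0.34011538]
corners [[0.6466, 0.1956, 0.08], [0.6405, 0.0494, 0.08]]
throat corners RL,FL, [[0.6159, 0.1617, 0.08], [0.5192, 0.1663, 0.08]]
blade ends [[0.5968, 0.138, 0.09], [0.5416, 0.1413, 0.09]]
tbl z 0.0799960746684692 bench -0.00016211451282538425
left edge slope [-0.04962507  0.22933633] res 0.0002871001743393305
rear edge slope [0.04891295 0.63846157] res 0.00022645236692149485
150 [235, 233, 232, 231, 231, 226, 147, 116, 146, 154, 143, 147, 152, 228, 180, 70, 37, 36, 37, 36, 37, 36, 35, 37, 37, 36, 36, 36, 35, 35, 36, 37, 36, 38, 37, 36, 35, 37, 37, 35, 37, 36, 38, 37, 36, 35, 35, 36, 37, 37, 36, 36, 36, 36, 38, 85, 226, 233, 227, 228, 233, 233, 194, 112, 143, 155, 154, 152]
180 [235, 234, 234, 232, 233, 211, 122, 135, 148, 148, 145, 227, 233, 231, 107, 41, 36, 36, 37, 34, 33, 36, 34, 34, 36, 35, 34, 35, 36, 34, 36, 65, 122, 141, 122, 82, 62, 56, 41, 34, 33, 36, 35, 35, 36, 35, 35, 33, 34, 34, 35, 36, 36, 35, 206, 231, 229, 227, 231, 232, 209, 166, 237, 234, 232, 230, 230, 188]
210 [236, 235, 235, 233, 238, 191, 114, 146, 150, 147, 148, 151, 231, 181, 69, 33, 36, 33, 35, 35, 31, 34, 33, 35, 33, 36, 33, 34, 33, 33, 34, 140, 202, 159, 99, 81, 42, 35, 35, 33, 34, 32, 32, 32, 33, 34, 33, 33, 31, 35, 33, 34, 117, 227, 233, 229, 232, 234, 223, 178, 235, 234, 233, 231, 229, 211, 114, 97]
w2 (420, 560, 3) [0.60390798 0.27784796 0.26093942]
plate [[0.5765, 0.3329, 0.0112], [0.5902, 0.292, 0.0112], [0.4961, 0.2602, 0.0229], [0.4849, 0.3002, 0.0229]] depthz [[0.5692, 0.3122, 0.0004], [0.5001, 0.2844, 0.0211], [0.5455, 0.3199, 0.0136], [0.5161, 0.2732, 0.0197]]
[0.53694808 0.29633978 0.01705   ] 0.09900665774803713 19.161931781637062 0.04315188978327534 0.04156026732639343
```

```bash
cat >> h.py <<'E'
YAW=np.radians(-2.82)
O=np.array([.5645,.1262,0.])
def Rs(yaw=YAW): return R.from_euler('z',yaw).as_matrix()
def s2w(p): return O+Rs()@np.array(p,float)
def w2s(p): return (np.asarray(p)-O)@Rs()
def ori(yaw,pitch=0): # tool down, pitch = extra rotation about the body's +y
    return (R.from_euler('z',yaw)*R.from_euler('y',pitch)*R.from_euler('x',np.pi)).as_rotvec()
E
python3 - <<'E'
from h import *
W=cloud("top",np.load("top0.npy")); m=np.zeros(W.shape[:2],bool); m[240:270,280:315]=True
Q=W[m&(W[...,2]>.12)]; k=Q.mean(0); print(len(Q),k,np.ptp(Q,0),w2s(k))
o=ori(YAW); kx,ky=k[:2]
ctrl.reach([.48,.2,.36],o)
move_gripper(.6)
ctrl.reach([kx,ky,.345],o); ctrl.move_straight([kx,ky,.279],feed=.1,force_limit=12)
move_gripper(0,8); s=readout.get_state(); print(s["finger_gap"]*88,s["contact_force"],s["eef_pos"],w2s(s["eef_pos"]))
e=s["eef_pos"]-Rs()[:,1]*.034
print(ctrl.move_straight(e,feed=.06,force_limit=25)); s=readout.get_state(); print(w2s(s["eef_pos"]),s["contact_force"])
move_gripper(.6); s=readout.get_state()
ctrl.move_straight([s["eef_pos"][0],s["eef_pos"][1],.36])
p=s2w([-.05,.015,0]); ctrl.reach([p[0],p[1],.31],o); move_gripper(1.); ctrl.dwell(.3); wrist("w3"); print(readout.get_state()["time_s"])
E
```

```text
66 [0.45855309 0.1155005  0.12790673] [0.01557302 0.0154804  0.01070347] [-0.10529222 -0.01589896  0.12790673]
17.79526841845309 [0.54174805 0.43418127 1.23370522] [0.45860693 0.11554188 0.27914636] [-0.10524047 -0.01585499  0.27914636]
False
[-0.10515656 -0.05071534  0.27910915] [ 0.95627812 -2.23164784  2.06846413]
11.2417
```

View pics/w3.png

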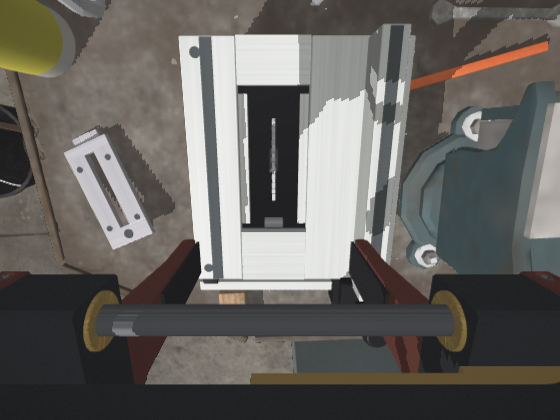

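The fence is now clear at column 390. The throat spans about columns 238-310 and rows 86-231, with the blade at column 273.

```bash
python3 - <<'E'
from h import *
f=np.load("w3.npz");W=f["W"];T=f["T"];z=W[...,2]
m=(z<.0775); 
def edge(pts,name,ax):
    E=w2s(px("wrist",T,pts,.08)); i=1-ax; a=np.polyfit(E[:,i],E[:,ax],1); r=E[:,ax]-np.polyval(a,E[:,i])
    k=abs(r)<.0012; a=np.polyfit(E[k,i],E[k,ax],1)
    print(name,"slope deg",np.degrees(a[0]).round(2),"at mid",(a[1]*1000+a[0]*(0 if ax else 15)).round(2),"sd",(r.std()*1000).round(2),k.sum())
c=273
rows=range(95,225,2)
edge([(c-1-30-(0)+0,0)]*0 or [(np.where(~m[v,200:265])[0].max()+200+.5,v) for v in rows],"left",1)
edge([(np.where(~m[v,285:330])[0].min()+285-.5,v) for v in rows],"right",1)
cols=list(range(245,262,2))+list(range(285,304,2))
edge([(u,np.where(~m[70:130,u])[0].max()+70+.5) for u in cols],"rear",0)
edge([(u,np.where(~m[195:245,u])[0].min()+195-.5) for u in list(range(245,260))+list(range(290,304))],"front",0)
t=abs(z-.08)<.006
edge([(np.where(t[v,160:230])[0].min()+160-.5,v) for v in rows],"tableleft",1)
edge([(u,np.where(t[20:70,u])[0].min()+20-.5) for u in range(190,360,3)],"tablerear",0)
b=(z>.083)&(z<.095); b[:,:255]=0; b[:,300:]=0; b[:90]=0;b[230:]=0
q=w2s(W[b]); print("blade",b.sum(),q.mean(0),q.min(0),q.max(0))
fb=(z>.105)&(z<.115); fb[:,:350]=0;fb[230:]=0; q=w2s(W[fb]); print("bar y",q[:,1].min(),q[:,1].max())
E
```

```text
left slope deg -0.07 at mid 39.11 sd 2.01 59
right slope deg -0.24 at mid -8.21 sd 2.31 43
rear slope deg -0.04 at mid 50.63 sd 5.26 9
front slope deg -0.67 at mid -49.91 sd 4.68 15
tableleft slope deg 0.08 at mid 75.06 sd 0.2 65
tablerear slope deg -0.02 at mid 80.01 sd 0.28 57
blade 174 [0.00073435 0.01537261 0.08798429] [-0.02024318  0.0146959   0.08308811] [0.02003921 0.0161146  0.0922079 ]
bar y -0.14678519073399204 -0.042921075478473104
```

```bash
cat >> h.py <<'E'
O=O+np.array([0,.0002,0])
def pose(Rm,p): T=np.eye(4);T[:3,:3]=Rm;T[:3,3]=p;return T
def plateT(yaw,tilt,p): return pose((R.from_euler('z',yaw)*R.from_euler('y',tilt)).as_matrix(),p)
T0=np.radians(6.7); PY=np.radians(19.16); CT=np.array([.53695,.29634,.01705])
PB=plateT(PY,T0,CT); PB[:3,3]-=PB[:3,2]*.006
ex=np.array([np.cos(PY),np.sin(PY),0])
GP=CT-ex*.025; GP[2]=.010+.182          # TCP at the grasp
G=np.linalg.inv(PB)@pose(R.from_rotvec(ori(PY)).as_matrix(),GP)
def goal(tilt_deg,xr,zr,y=.015,G=G):   # rear top edge at saw (xr, zr above table), mm -> TCP pose
    t=np.radians(tilt_deg);c,s=np.cos(t),np.sin(t)
    o=np.array([xr/1e3-(.05*c+.006*s), y, .08+zr/1e3-(-.05*s+.006*c)])
    T=plateT(YAW,t,s2w(o))@G
    return T[:3,3],R.from_matrix(T[:3,:3]).as_rotvec()
def line(g,**k): return ctrl.move_straight(g[0],ori=g[1],**k)
E
python3 - <<'E'
from h import *
W=cloud("top",np.load("top0.npy"));m=(W[...,0]>.44)&(W[...,0]<.59)&(W[...,1]>.22)&(W[...,1]<.42)
print("max z near",np.nanmax(W[m][:,2]))
o=ori(PY)
ctrl.reach(GP+[0,0,.12],o); move_gripper(.75)
print(ctrl.move_straight(GP,feed=.1,force_limit=10))
move_gripper(0,40); s=readout.get_state(); print(s["finger_gap"]*88,s["finger_force"],s["eef_pos"]-GP,s["contact_force"])
ctrl.move_straight(GP+[0,0,.13],feed=.12); print(readout.get_state()["contact_force"],readout.get_state()["finger_gap"]*88)
a=goal(15,41,30); ctrl.reach(*a); ctrl.dwell(.3); wrist("w4"); s=readout.get_state(); print(s["time_s"],s["eef_pos"]-a[0])
for g in (goal(15,41,.2),goal(15,49.5,.2),goal(9,50,0)): print(w2s(g[0]),ctrl.ik(*g) is not None)
E
```

```text
max z near 0.027272268512748776
False
43.32141242612074 39.849766578990966 [5.57598389e-05 9.17982810e-05 2.71691377e-04] [0.29784044 0.0381223  2.84373464]
[-0.04370632 -0.13555856 -1.04849215] 43.33837184080904
16.4833 [-0.00028296  0.00098571  0.00017273]
[-0.00677932  0.015       0.26986739] True
[0.00172068 0.015      0.26986739] True
[-0.01734322  0.015       0.26363408] True
```

View pics/w4.png

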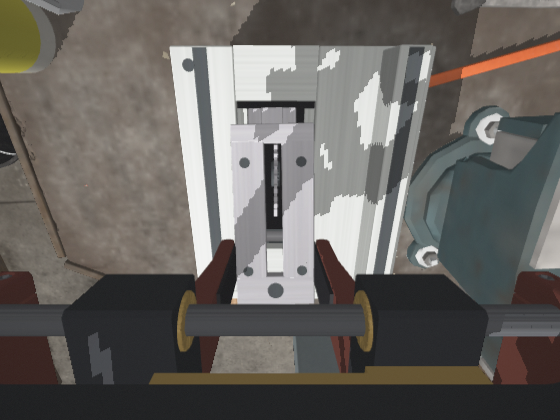

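The plate is held aligned above the throat, with its rear edge at row 124 and columns 231-315. The tongue is at rows 107-122 and the blade shows through the slot. Now measuring the plate in the hand.

```bash
python3 - <<'E'
from h import *
f=np.load("w4.npz");W=f["W"];T=f["T"];z=W[...,2]
m=np.zeros(z.shape,bool);m[130:225,236:262]=1;m[130:225,286:312]=1;m&=z>.1
q=w2s(W[m]); A=np.c_[q[:,:2],np.ones(len(q))]; c=np.linalg.lstsq(A,q[:,2],rcond=None)[0]
print("tilt",np.degrees(np.arctan(c[0])),"roll",np.degrees(np.arctan(c[1])))
pm=z>.1; 
# rows: left/right edges of plate
E=[]
for v in range(135,235,4):
    u=np.where(pm[v,215:335])[0]+215; E.append((v,w2s(W[v,u.min()])[:2],w2s(W[v,u.max()])[:2]))
mid=np.array([(a+b)/2 for _,a,b in E]); wd=[(a-b)[1]*1e3 for _,a,b in E]; p=np.polyfit(mid[:,0],mid[:,1],1)
print("mid y slope deg",np.degrees(p[0]),"y at 0",p[1],"widths",np.round(wd,1)[::5])
r=[]
for u in list(range(240,260,3))+list(range(290,310,3)):
    v=np.where(pm[115:140,u])[0].min()+115; r.append(w2s(W[v,u]))
r=np.median(r,0); print("rear top edge",r, "plane z",c@[r[0],r[1],1], "want x .041 z .110")
s=readout.get_state(); print(s["eef_pos"]-goal(15,41,30)[0],s["orientation"]-goal(15,41,30)[1])
E
```

```text
tilt -15.116389720465518 roll -0.24313984281319326
mid y slope deg 1.281885827403053 y at 0 0.016399431181711024 widths [43.5 43.4 43.  43.3 43.1]
rear top edge [0.04205797 0.01596672 0.10885236] plane z 0.10919846396642108 want x .041 z .110
[-0.00028296  0.00098571  0.00017273] [ 2.86929417e-05 -2.90066614e-03 -4.63638518e-04]
```

```bash
cat >> h.py <<'E'
def meas(name,top=.1):
    p,W,T=wrist(name); z=W[...,2]; pm=z>top
    L=[];Rr=[]
    for v in range(140,236,2):
        u=np.where(pm[v,215:335])[0]+215
        L.append(w2s(W[v,u.min()+1]));Rr.append(w2s(W[v,u.max()-1]))
    out=[]
    for E in (L,Rr):
        E=np.array(E);a=np.polyfit(E[:,0],E[:,1],1);r=E[:,1]-np.polyval(a,E[:,0]);k=abs(r)<.0008;a=np.polyfit(E[k,0],E[k,1],1)
        out.append((np.degrees(a[0]).round(2),(a[1]*1e3).round(2),(r.std()*1e3).round(2)))
    s=readout.get_state(); print("edges L,R",out)
    Y=R.from_rotvec(s["orientation"]).as_matrix()[:,1]; print("tool yaw rel saw deg",np.degrees(np.arctan2(Y[0],-Y[1])-YAW).round(2),"tcp saw",w2s(s["eef_pos"]).round(5),"t",s["time_s"])
def settle(g,feed=.05,force_limit=None,yaw=0):
    hit=line(g,feed=feed,force_limit=force_limit); ctrl.dwell(.15)
    s=readout.get_state(); print("hit",hit,"err mm",((s["eef_pos"]-g[0])*1e3).round(2),"F",(s["contact_force"]).round(1)); return hit
E
python3 - <<'E'
from h import *
g=goal(15,40.3,20.5,.015); settle(g); meas("w5")
s=readout.get_state(); q=ctrl.ik(*g); print((s["joints"]-q).round(4))
E
```

```text
hit False err mm [0.04 0.02 0.03] F [-0.3 -0.2 -2. ]
edges L,R [(np.float64(1.38), np.float64(36.05), np.float64(0.17)), (np.float64(1.09), np.float64(-5.89), np.float64(0.06))]
tool yaw rel saw deg -0.01 tcp saw [-0.00741  0.01501  0.29027] t 17.025
[ 0.0001 -0.0001 -0.0001 -0.0002 -0.0001  0.      0.    ]
```

```bash
cat >> h.py <<'E'
DY=np.radians(-1.2)
def goal(tilt_deg,xr,zr,y=.0151,G=G):
    t=np.radians(tilt_deg);c,s=np.cos(t),np.sin(t)
    o=np.array([xr/1e3-(.05*c+.006*s), y, .08+zr/1e3-(-.05*s+.006*c)])
    T=plateT(YAW+DY,t,s2w(o))@G
    return T[:3,3],R.from_matrix(T[:3,:3]).as_rotvec()
E
python3 - <<'E'
from h import *
g=goal(15,40.3,18); settle(g); meas("w6")
E
```

```text
hit False err mm [0.02 0.01 0.09] F [-1.4 -0.1 -0.5]
edges L,R [(np.float64(-0.17), np.float64(35.93), np.float64(0.77)), (np.float64(0.12), np.float64(-6.0), np.float64(0.59))]
tool yaw rel saw deg -1.19 tcp saw [-0.00745  0.01507  0.28776] t 17.475
```

```bash
python3 - <<'E'
from h import *
if not settle(goal(15,39.8,1.3),.05,12):
    if not settle(goal(15,48.5,1.0),.03,12):
        settle(goal(9.5,48.7,0.8),.03,12)
meas("w7",.0805)
E
```

```text
hit False err mm [-0.02  0.03  0.07] F [ 0.6 -0.4 -1.5]
hit False err mm [-0.1   0.02 -0.02] F [-0.6 -0.2 -2.4]
hit False err mm [ 0.24 -0.06 -0.02] F [-0.3 -1.  -1.1]
edges L,R [(np.float64(-5.04), np.float64(45.82), np.float64(2.22)), (np.float64(4.03), np.float64(-17.17), np.float64(2.32))]
tool yaw rel saw deg -1.21 tcp saw [-0.01682  0.01538  0.26497] t 19.675
```

View pics/w7.png

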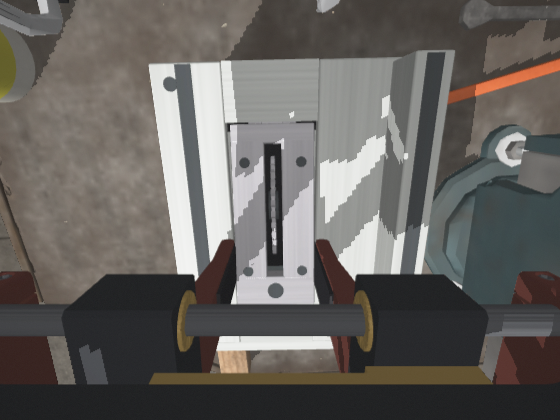

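The plate is in the throat with its rear edge at the lip (row 123), the blade is inside the slot, and the tongue is hidden under the lip. Next I release it, press its front down with closed fingers, and look.

```bash
python3 - <<'E'
from h import *
move_gripper(.62); ctrl.dwell(.2); s=readout.get_state(); print(s["contact_force"])
e=s["eef_pos"]; ctrl.move_straight(e+[0,0,.05],feed=.1); move_gripper(0,20)
p,W,T=wrist("w8"); 
o=ori(YAW); a=s2w([-.041,.015,0])
ctrl.reach([a[0],a[1],.182+.105],o)
for z in (.0935,.0797):
    hit=ctrl.move_straight([a[0],a[1],.182+z],feed=.03,force_limit=40); ctrl.dwell(.1)
    s=readout.get_state(); print(z,hit,s["eef_pos"][2]-.182,s["contact_force"])
ctrl.move_straight([a[0],a[1],.30],feed=.12)
p=s2w([-.05,.015,0]); ctrl.reach([p[0]-.02,p[1],.31],o); move_gripper(1.); ctrl.dwell(.2)
p,W,T=wrist("w9"); z=W[...,2]; q=w2s(W); 
m=(abs(q[...,1]-.015)<.018)&(abs(q[...,0])<.051)&(z>.06)
for lo in range(-50,50,10):
    k=m&(q[...,0]>lo/1e3)&(q[...,0]<(lo+10)/1e3)&(abs(q[...,1]-.015)>.006); print(lo,k.sum(),np.median(z[k]).round(4) if k.any() else None)
print(readout.get_state()["time_s"])
E
```

```text
[ 0.46427691 -0.57334602 -0.56106612]
0.0935 False 0.09356259344961732 [ 0.03437649 -0.07887657  0.53395783]
0.0797 False 0.08033841601009833 [-2.92497115 -1.32949929 10.86615506]
-50 8045 0.2422
-40 460 0.0801
-30 489 0.0801
-20 482 0.08
-10 538 0.0801
0 573 0.0801
10 579 0.0801
20 575 0.0801
30 601 0.0801
40 638 0.0801
25.8583
```

View pics/w9.png

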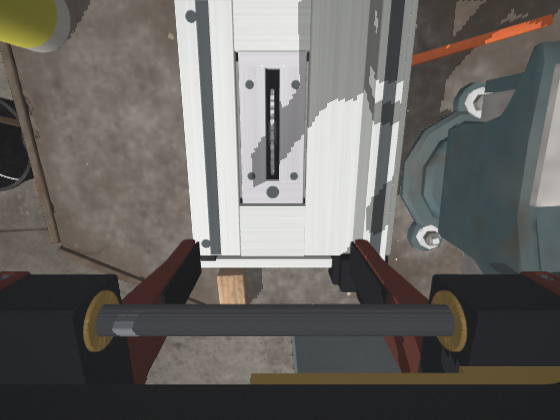

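The plate is flush (0.0801 m along its whole length) and let go, with its rear edge at row 52 and front edge at row 204. Now the fence.

```bash
python3 - <<'E'
from h import *
o=ori(YAW); k=s2w([-.1052,-.0509,0]); ey=Rs()[:,1]
move_gripper(.6); ctrl.reach([k[0],k[1],.345],o); print(ctrl.move_straight([k[0],k[1],.279],feed=.1,force_limit=12))
move_gripper(0,12); s=readout.get_state(); e=s["eef_pos"]; y0=w2s(e)[1]; print(s["finger_gap"]*88,y0)
ctrl.move_straight(e+ey*(.000-y0),feed=.06,force_limit=25)
e=readout.get_state()["eef_pos"]
hit=ctrl.move_straight(e+ey*.010,feed=.015,force_limit=12); ctrl.dwell(.2); s=readout.get_state(); c=s["eef_pos"]; print(hit,w2s(c),s["contact_force"])
ctrl.move_straight(c-ey*.0054,feed=.02); ctrl.dwell(.2); s=readout.get_state(); print(w2s(s["eef_pos"]),s["contact_force"],s["time_s"])
E
```

```text
False
17.82197461881162 -0.0509980360913822
True [-0.10503128  0.00692055  0.27909388] [-0.29533709 -1.48571332  4.60064927]
[-0.10497409  0.00156463  0.27912543] [-0.00871769  1.00096415  1.8691105 ] 30.8
```

```bash
python3 - <<'E'
from h import *
o=ori(YAW); e=readout.get_state()["eef_pos"]
move_gripper(.5); ctrl.move_straight(e+[0,0,.075],feed=.12)
p=s2w([-.05,.005,0]); ctrl.reach([p[0]-.02,p[1],.36],o); ctrl.dwell(.3)
p,W,T=wrist("w10"); z=W[...,2]; q=w2s(W)
fb=(abs(z-.1102)<.004)&(q[...,0]>-.06)&(q[...,0]<.08)&(abs(q[...,1])<.04)
v,u=np.where(fb); L=[];Rr=[]
for r in np.unique(v)[4:-4]:
    L.append((u[v==r].min()-.5,r));Rr.append((u[v==r].max()+.5,r))
for E in (L,Rr):
    E=w2s(px("wrist",T,E,.1102)); print("y",np.median(E[:,1]),np.polyfit(E[:,0],E[:,1],1))
b=(z>.085)&(z<.0925)&(abs(q[...,0])<.022)&(abs(q[...,1]-.015)<.005)&~fb; print("blade y",q[b][:,1].mean(),b.sum())
m=(abs(q[...,1]-.025)<.008)
for lo,hi in ((-49,-40),(40,49)):
    k=m&(q[...,0]>lo/1e3)&(q[...,0]<hi/1e3); print(np.median(z[k]))
print(readout.get_state()["time_s"])
E
```

```text
y 0.008257047077929593 [0.00089997 0.00822997]
y -0.007556477842767244 [ 0.00063779 -0.00754511]
blade y 0.0150504270084961 121
0.29112175149026015
0.07977755165078665
32.8
```

View pics/w10.png

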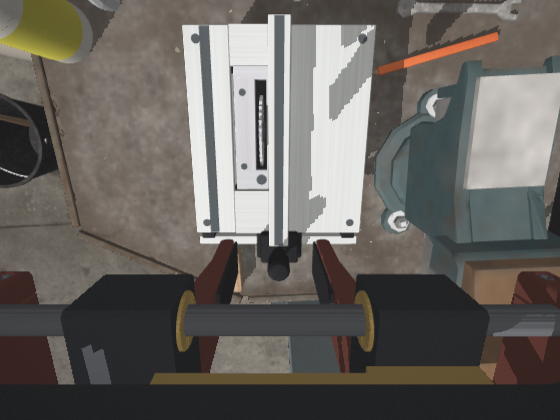

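The fence face is about 5.3 mm off the blade (bar at columns 270-290, blade at column 260). The plate still looks flush, with its front edge at row 188. The arm is clear, so I'm handing in.

```bash
python3 -c "
from h import *
print(ctrl.hand_in())"
```

```text
the job is handed in; nothing more can be done
None
```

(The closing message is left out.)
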